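# Spare filter out through the box mouth

### The arm

A 6-joint arm with a two-finger parallel gripper is mounted at the origin on the work surface. World frame = base frame: x ahead of the robot, y to its left, z up, the work surface at z = 0. Lengths are in m, angles in degrees, forces in N, time in s.
With the tool pointing down it reaches from about 0.3 to 0.75 m from the base axis. Payload 8.5 kg.
Tool frame: the origin (TCP) lies at the very end of the fingers, on their centre line; the grasp point (between the pads) lies 19 mm behind it (env.pinch_z is the distance from the TCP to the grasp point, in m); z points along the fingers, y is the line along which they close (so a half turn about z gives the same grasp; the last joint's range is limited). The gripper opens to 85 mm and grips with 20 to 120 N. Pads are 22 mm wide; open, the fingers measure 114 mm over their backs; the gripper's body (76 mm by 85 mm) begins 54 mm behind the grasp point. The pads swing forward as they close: fully open they stand 13 mm farther back than shut.
Start: joints at [-88.539, 21.807, 74.336, -0, 83.858, -12.336], TCP at [0.131, -0.534, 0.231] pointing down, gripper open.
Joint ranges: [-178.18, 178.18], [-50.72, 133.34], [12.68, 142.11], [-81.47, 261.47], [9.98, 163.14], [-165.26, 165.26]. Speed limits (degrees/s): [136.94, 136.94, 180, 180, 180, 180].

### API

Orientations are given as a 3x3 rotation matrix whose columns are the frame's x, y, z axes.
In Python, from rig import env, viewer gives the robot as it stands.
- The arm moves only by the tool drive_tool, never from a script. Its argument "series" is a list of rows, each a list of 3 entries, a list of its own where there are three numbers: the shift along the tool's x, y, z in m, then the turn about the tool's z in degrees, then the finger opening in m, from 0 to 0.0854. A call has 1 to 20 rows; each row is the pose to reach, as a shift and turn from the pose commanded when the call began, along the tool's axes at that moment; what a row does not reach only later rows make up. A row lasts 1/10 s, in which the tool goes at most 50 mm and 8.59 degrees, less where a joint would pass 70% of its speed; a pose out of reach is approached as far as the arm can. A call with a gripper value outside its range is refused whole. The fingers move at their own pace and stop on an object; "newtons" is the grip in N (left out, the last holds). Time passes only in rows, so rows that repeat a pose let the fingers close. It gives the time, the measured TCP pose, the force, the opening and the grip force at its end, in the units of the state.
- env.observe(): the state, without advancing time (a new reading comes with each control period).
- viewer.get_image(name): name is "scene" or "top" or "wrist"; returns a dict with "img" (384x512x3 uint8, red, green, blue), "depth" (384x512 float32, m along the optical axis (not along the pixel's ray), 0 where there is no reading), "camera_matrix" (3x3 intrinsics, pixels), "rvec" (rotation vector, rad) and "tvec" (3), from world to camera coordinates, as OpenCV has them. Camera axes: x right, y down, z forward; pixel columns grow to the right and rows downward; lengths in m; the calibration is good to about 2 mm. A picture is of the moment at which its call begins.
- env.close_job(): hands the job in; it is judged then, once.
The state is a dict: "time_s": time; "q": joint angles; "qvel": joint speeds; "joint_efforts": joint torques, N m; "position": TCP position; "tool_rot": TCP orientation; "ft_force": force on the tool from outside, world axes, zero at the start; "wrist_torque": the same for the moment, N m; "grip_width": finger opening in m; "gripper_force": force on a finger pad.
Only numpy, scipy, OpenCV 4.12 (cv2) and the standard library are available. Lean on these libraries where they do the work, as an engineer would, in place of code of your own. Each camera call takes 0.05 s, during which the arm holds its last target. There are 200 camera calls.

### The job

The draining basket is standing across the mouth of the white storage box: hang it by its handle bar on the steel hook and let go of it. Then get the blue filter cartridge out of the box; it is longer than the mouth, so tilt it and bring it out one end first. Finish while still holding the cartridge in the gripper, still and touching nothing else, with both its ends at least 5 cm above the top of the box, and leave the jug, cups, tumbler and saucer where they stand.

Things in the scene. Friction and masses are not known exactly. Their poses are not given: they have to be found in the camera images.
- box: White plastic storage box, fixed, 320 (x) x 166 (y) x 80 mm high; origin at the centre of its underside, z up, x roughly away from the robot. Walls 10 mm at the x ends, 8 mm at the sides; inner floor at 18 mm with two 5 mm ribs along x that stop the cartridge rolling. A fixed 6 mm plate (underside 74, top 80 mm) closes the top except for the mouth.
- box_mouth (a point): Centre of the box's rectangular mouth, level with the box's top (80 mm above the ledge), axes as the box. It is 175 mm along the box's x (x = -70 to +105 mm in the box's frame) and 110 mm along y. Inside, the plate covers 80 mm at the robot's end and 45 mm at the far end.
- cartridge_mid (a point): Centre of the loose blue filter cartridge, about 0.2 kg: round body 36 mm thick, 216 long, plus a white nipple 16 mm thick, 12 long at each end (240 in all). x along its length, at the start as the box's x. Lies on the ribs (centre 38 mm above the ledge) on the box's middle line, near end deep under the plate, far end just inside the mouth's far edge, so the far end can rise first.
- cartridge_far_end (a point): Centre of the tip of the cartridge's nipple at its +x end (120 mm from the centre), at the start the end away from the robot.
- cartridge_near_end (a point): Centre of the tip of the cartridge's nipple at its -x end (120 mm from the centre), at the start the end near the robot, under the plate.
- basket: Stainless steel draining basket, loose, empty, about 0.15 kg, 80 (x) x 150 (y) x 45 mm high, walls 4 mm, with a stiff upright handle: two legs at the y ends rising to a straight level bar. Origin at the centre of its underside. At the start it stands on the box, bridging the mouth, its y along the box's y within 0.1 rad.
- basket_bar (a point): Middle of the basket's handle bar: 10 mm thick round steel, 136 mm long along the basket's y, its centre 110 mm above the basket's underside. Pinch it to one side of the middle (e.g. 35 mm along y) to leave the middle for the hook.
- hook: Fixed steel stand with one hook: foot of 50 mm radius, origin at the centre of its underside, z up; post 16 mm thick, 210 mm high. From the post an 8 mm thick bar runs level to the stand's own -x (roughly to the robot), centre line 190 mm high, to x = -98 mm, then turns up to a tip centred at x = -114 mm, 212 mm high (top 216 mm).
- hook_seat (a point): Point on the upper side of the hook's level bar, 80 mm from the post (x = -80 mm, height 194 mm in the hook's frame), axes as the hook: a good place for the handle bar to rest, crossing the hook's bar at a right angle.
- jug: White purifier jug, 150 mm across, 240 mm high with its hinged blue lid; loose bystander. Origin under its centre.
- cup_a: Stainless steel cup, 72 mm across, 85 mm high; loose bystander. Origin under its centre.
- cup_b: Second stainless steel cup, the same.
- tumbler: Glass tumbler with a ribbed base, 68 mm across, 85 mm high; loose bystander. Origin under its centre.
- saucer: Green melamine saucer, 140 mm across, 20 mm high; loose bystander. Origin under its centre.
- cartridge: The same cartridge as a body; origin on the underside of its round body, half-way along, 18 mm below its centre.

How it is judged (in metres and radians):
On the way, in this order (a step that is already met when the one before it is completed fails the run):
1. the basket hangs from the hook by its handle bar, let go of, the cartridge still in the box (z of basket_bar in the frame of hook between 0.18 and 0.215 m and x of basket_bar in the frame of hook between -0.112 and -0.005 m and y of basket_bar in the frame of hook between -0.06 and 0.06 m and contact force between basket and hook above 0.3 N and contact force between basket and the fingers below 0.05 N and linear speed of basket below 0.05 m/s and height (world z) of each of cartridge_far_end, cartridge_near_end below 0.07 m), for 0.3 s.
2. the cartridge comes through the mouth tilted: one end well above the box's top, the other still inside the box (((height (world z) of cartridge_far_end above 0.11 m and height (world z) of cartridge_near_end below 0.07 m) or (height (world z) of cartridge_near_end above 0.11 m and height (world z) of cartridge_far_end below 0.07 m))), for 0.05 s.
At the end, for the whole second after the job is handed in: Basket hanging by its bar on the hook (bar middle within 60 mm of it sideways, between tip and post), let go, at rest; cartridge gripped, both ends over 130 mm above the ledge (50 mm above the box), touching nothing else, under 0.03 m/s (z of basket_bar in the frame of hook between 0.18 and 0.215 m and x of basket_bar in the frame of hook between -0.112 and -0.005 m and y of basket_bar in the frame of hook between -0.06 and 0.06 m and contact force between basket and hook above 0.3 N and contact force between basket and the fingers below 0.05 N and linear speed of basket below 0.05 m/s and height (world z) of each of cartridge_far_end, cartridge_near_end above 0.13 m and contact force between the fingers and cartridge above 1 N and contact force between cartridge and box below 0.05 N and contact force between cartridge and hook below 0.05 N and contact force between cartridge and basket below 0.05 N and contact force between cartridge and jug below 0.05 N and contact force between cartridge and cup_a below 0.05 N and contact force between cartridge and cup_b below 0.05 N and contact force between cartridge and tumbler below 0.05 N and contact force between cartridge and saucer below 0.05 N and linear speed of cartridge below 0.03 m/s); the arm keeps its last pose, push and grip.
It fails at once if the jug is shoved more than 30 mm or tipped over (distance of jug from where it was at the start of the episode above 0.03 m or angle between jug's own z axis and vertical above 0.5 rad).
It fails at once if the cup a is shoved more than 30 mm or tipped over (distance of cup_a from where it was at the start of the episode above 0.03 m or angle between cup_a's own z axis and vertical above 0.5 rad).
It fails at once if the cup b is shoved more than 30 mm or tipped over (distance of cup_b from where it was at the start of the episode above 0.03 m or angle between cup_b's own z axis and vertical above 0.5 rad).
It fails at once if the tumbler is shoved more than 30 mm or tipped over (distance of tumbler from where it was at the start of the episode above 0.03 m or angle between tumbler's own z axis and vertical above 0.5 rad).
It fails at once if the saucer is shoved more than 30 mm or tipped over (distance of saucer from where it was at the start of the episode above 0.03 m or angle between saucer's own z axis and vertical above 0.5 rad).
It also fails if it takes over 64 s, if anything falls off the work surface, if the arm or the gripper's body presses on something with over 40 N, if the wrist force passes 120 N, or if a joint passes its speed limit or range.

## Working session

There is one attempt and no reset: what is moved stays moved. The work goes in short steps, Python scripts to look and compute and a tool call to move; the robot and the scene stay as the last step left them, time stands still between calls to the robot, and variables do not carry over. Pictures are saved under pics/ and viewed, at most 10 in all, crops included, and the job is handed in when it is done.

Besides the shell and the picture viewer there is one more tool, called after "Request:" by a JSON object that holds its "name" and its "arguments", one argument or row to a line. drive_tool: Moves the arm, as the interface text tells. Its arguments: {"type":"object","properties":{"series":{"type":"array"},"newtons":{"type":"number"}},"required":["series"]}

```bash
mkdir -p pics
cat > h.py <<'E'
import numpy as np, cv2
from rig import env, viewer
def cap(n):
    d=viewer.get_image(n); d['R']=cv2.Rodrigues(np.array(d['rvec'],float))[0]; d['t']=np.array(d['tvec'],float).ravel(); d['K']=np.array(d['camera_matrix'],float)
    return d
def cloud(d):
    z=d['depth']; v,u=np.indices(z.shape)
    c=np.stack([(u-d['K'][0,2])/d['K'][0,0]*z,(v-d['K'][1,2])/d['K'][1,1]*z,z],-1)
    p=(c-d['t'])@d['R']; p[z==0]=np.nan; return p
def save(d,f,s=1): cv2.imwrite('pics/'+f,cv2.resize(d['img'][:,:,::-1],None,fx=s,fy=s))
E
python3 - <<'E'
from h import *
a=cap('scene');b=cap('top')
im=np.hstack([a['img'],b['img']])[:,:,::-1]
cv2.imwrite('pics/a.png',cv2.resize(a['img'][:,:,::-1],None,fx=1.5,fy=1.5));cv2.imwrite('pics/b.png',cv2.resize(b['img'][:,:,::-1],None,fx=1.5,fy=1.5))
np.savez('ab.npz',a=a['img'],pa=cloud(a),b=b['img'],pb=cloud(b))
s=env.observe();print(s['time_s'],s['position'],s['tool_rot'],s['grip_width'])
for d in(a,b):print(-d['R'].T@d['t'],d['R'][2])
E
```

```text
0.1 [ 0.13115175 -0.53387708  0.23077619] [[ 9.71154184e-01  2.38452407e-01 -3.63940178e-05]
 [ 2.38452262e-01 -9.71153402e-01  1.26024183e-03]
 [ 2.65163523e-04 -1.23256736e-03 -9.99999205e-01]] 0.08530192183359941
[1.05927825 0.52481283 0.91677745] [-0.45245563 -0.49646013 -0.74081795]
[0.49374333 0.03369356 1.67582005] [ 0.06396922 -0.00253022 -0.99794866]
```

View pics/a.png

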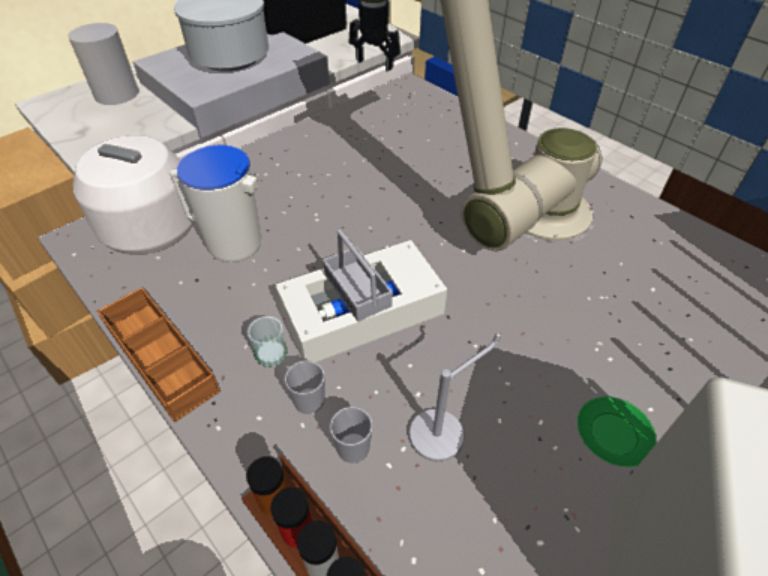

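View pics/b.png

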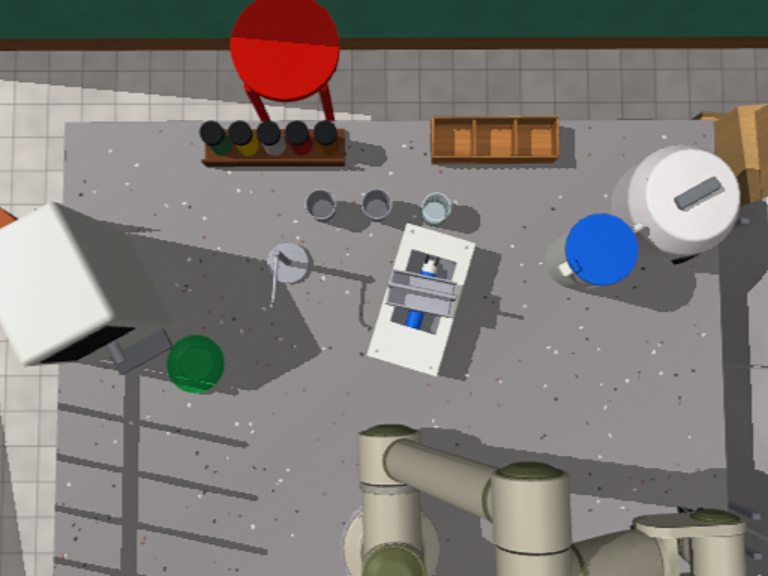

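The scene picture shows the basket on the box (about 360,285), with the blue cartridge visible on either side of it. The hook stand is at (437,433), its bar tip up at (497,338). The top view shows the box at (420,300), the hook foot at (288,262) with its bar towards (275,303), the cups, tumbler and jug beyond, and the saucer at (195,363).

Run:
```python
from h import *
D=np.load('ab.npz')
P=np.concatenate([D['pa'].reshape(-1,3),D['pb'].reshape(-1,3)]);C=np.concatenate([D['a'].reshape(-1,3),D['b'].reshape(-1,3)]).astype(int)
src=np.arange(len(P))<len(P)//2
ok=np.isfinite(P).all(1)
white=(C.min(1)>170)
for s in(0,1):
    m=ok&white&(src==bool(s))&(abs(P[:,2]-.08)<.006)&(P[:,0]>.25)&(P[:,0]<.8)&(abs(P[:,1])<.3)
    r=cv2.minAreaRect(P[m][:,:2].astype(np.float32));print('box',s,m.sum(),r,P[m][:,2].mean());
    c=np.array(r[0])
for s in (0,1):
    d=np.hypot(*(P[:,:2]-c).T)
    m=ok&(src==bool(s))&(d<.1)&(P[:,2]>.165)&(P[:,2]<.21)
    print('bar',s,m.sum(),P[m].min(0),P[m].max(0),np.median(P[m],0), cv2.minAreaRect(P[m][:,:2].astype(np.float32)) if m.sum()>3 else 0)
    m=ok&(src==bool(s))&(P[:,2]>.17)&(P[:,2]<.24)&(P[:,1]>c[1]+.08)&(P[:,1]<.45)&(P[:,0]>.25)&(P[:,0]<.8)
    print('hook',s,m.sum(), cv2.minAreaRect(P[m][:,:2].astype(np.float32)) if m.sum()>3 else 0)
    Q=P[m][np.argsort(P[m][:,0])];print(np.round(Q[::max(1,len(Q)//25)],3).tolist())
    m=ok&(src==bool(s))&(P[:,2]>.003)&(P[:,2]<.03)&(P[:,1]>.15)&(P[:,1]<.35)&(P[:,0]>.5)&(P[:,0]<.8)&(C.min(1)>100)
    print('foot',s,m.sum(),cv2.minEnclosingCircle(P[m][:,:2].astype(np.float32)) if m.sum() else 0,P[m].mean(0))
B=D['b'].astype(int);pb=D['pb']
for n,m in [('blue',(B[...,2]>150)&(B[...,0]<60)),('green',(B[...,1]>B[...,0]+50)&(B[...,1]>B[...,2]+40))]:
    m&=np.isfinite(pb).all(-1)&(pb[...,2]>.005)&(pb[...,2]<.07)
    q=pb[m];print(n,q.mean(0),q.min(0),q.max(0))
```

```text
box 0 2436 ((0.640364944934845, 0.033975616097450256), (0.3959060311317444, 0.3671035170555115), 73.11141967773438) 0.08048839210868561
box 1 2645 ((0.603968620300293, 0.004251807928085327), (0.3894672691822052, 0.3919125497341156), 89.25788116455078) 0.07975697609106559
bar 0 100 [ 0.58672158 -0.09248053  0.16787206] [0.61359049 0.00633961 0.20230363] [ 0.60043502 -0.04287056  0.19358176] ((0.6011921167373657, -0.043270889669656754), (0.10144270211458206, 0.010555639863014221), 78.72379302978516)
hook 0 115 ((0.6218720078468323, 0.25017401576042175), (0.01470824796706438, 0.12171166390180588), 87.2022476196289)
[[0.561, 0.257, 0.216], [0.565, 0.252, 0.204], [0.572, 0.256, 0.201], [0.575, 0.254, 0.194], [0.582, 0.257, 0.193], [0.585, 0.258, 0.187], [0.591, 0.251, 0.195], [0.594, 0.257, 0.197], [0.598, 0.252, 0.187], [0.604, 0.254, 0.194], [0.61, 0.254, 0.196], [0.617, 0.254, 0.193], [0.623, 0.254, 0.195], [0.627, 0.251, 0.193], [0.63, 0.251, 0.196], [0.636, 0.248, 0.193], [0.64, 0.255, 0.191], [0.646, 0.247, 0.197], [0.652, 0.251, 0.197], [0.659, 0.251, 0.194], [0.663, 0.252, 0.19], 
[... 867 characters left out ...]
622, 0.255, 0.195], [0.628, 0.254, 0.191], [0.636, 0.252, 0.193], [0.644, 0.252, 0.193], [0.651, 0.252, 0.195], [0.657, 0.248, 0.192], [0.666, 0.253, 0.19], [0.673, 0.256, 0.175], [0.676, 0.257, 0.192], [0.678, 0.256, 0.21], [0.68, 0.255, 0.181], [0.681, 0.243, 0.211], [0.682, 0.252, 0.193], [0.683, 0.248, 0.211], [0.684, 0.246, 0.209], [0.684, 0.25, 0.18]]
foot 1 955 ((0.6586154103279114, 0.23277729749679565), 0.16124926507472992) [0.68532008 0.24868977 0.01072503]
blue [ 0.55311935 -0.06074558  0.05312848] [ 0.51893586 -0.58726225  0.0091498 ] [ 0.66658989 -0.03426162  0.06337725]
green [0.43369421 0.4665876  0.0130322 ] [0.36772596 0.39855149 0.00500358] [0.50291705 0.52953045 0.03171594]
```

Run:
```python
from h import *
D=np.load('ab.npz')
for k in 'ab':
    p=D['p'+k];C=D[k].astype(int);f=np.isfinite(p).all(-1)
    p=np.nan_to_num(p)
    m=f&(C.min(-1)>150)&(abs(p[...,2]-.08)<.007)&(abs(p[...,0]-.6)<.25)&(abs(p[...,1]+.04)<.2)
    n,l,st,_=cv2.connectedComponentsWithStats(m.astype(np.uint8));i=1+st[1:,4].argmax()
    q=p[l==i];r=cv2.minAreaRect(q[:,:2].astype(np.float32));print(k,'box',r,q[:,2].mean())
    c=np.array(r[0]);d=np.hypot(p[...,0]-c[0],p[...,1]-c[1])
    q=p[f&(d<.12)&(p[...,2]>.18)&(p[...,2]<.215)]
    v=cv2.fitLine(q[:,:2].astype(np.float32),cv2.DIST_HUBER,0,.01,.01).ravel();t=(q[:,:2]-v[2:])@v[:2]
    print('bar',len(q),v,v[2:]+v[:2]*(t.min()+t.max())/2,t.min(),t.max(),np.median(q[:,2]))
    q=p[f&(p[...,2]>.18)&(p[...,2]<.204)&(abs(p[...,1]-.25)<.06)&(p[...,0]>.53)&(p[...,0]<.665)]
    v=cv2.fitLine(q[:,:2].astype(np.float32),cv2.DIST_HUBER,0,.01,.01).ravel();print('hook',v,v[2:]+v[:2]*(.61-v[2])/v[0])
    # other objects
    for n,(cx,cy) in {}.items():pass
p=np.nan_to_num(D['pb']);m=((p[...,2]>.05)&(p[...,0]>.3)&(p[...,0]<1)&(abs(p[...,1])<.6)).astype(np.uint8)
n,l,st,ce=cv2.connectedComponentsWithStats(m)
for i in range(1,n):
    if st[i,4]>40: q=p[l==i];print(st[i,4],np.percentile(q,[2,98],axis=0).round(3).tolist())
```

```text
a box ((0.5828055739402771, -0.0674123764038086), (0.17166894674301147, 0.32155534625053406), 72.68879699707031) 0.07921023690261941
bar 141 [ 0.21191293  0.97728854  0.59340584 -0.08167181] [ 0.59722363 -0.06406516] -0.053622558721714904 0.08965418807095417 0.19319257813078328
hook [ 0.9977122  -0.06760462  0.6249319   0.253739  ] [0.61      0.2547508]
b box ((0.5083354115486145, -0.045176029205322266), (0.16587115824222565, 0.16061575710773468), 72.96888732910156) 0.08027251477509219
bar 139 [ 0.21070103  0.97755057  0.596002   -0.06583318] [ 0.59601809 -0.06575845] -0.07127925863343632 0.07143215349753372 0.1939541502624179
hook [ 0.9973124  -0.07326625  0.6177292   0.25203884] [0.61       0.25260666]
574 [[0.938, 0.321, 0.053], [0.989, 0.432, 0.127]]
281 [[0.939, 0.255, 0.056], [0.989, 0.305, 0.126]]
274 [[0.938, 0.191, 0.056], [0.988, 0.24, 0.126]]
265 [[0.938, 0.127, 0.058], [0.988, 0.175, 0.126]]
232 [[0.919, -0.398, 0.05], [0.995, -0.1, 0.066]]
4286 [[0.612, -0.596, 0.066], [0.885, -0.364, 0.246]]
135 [[0.772, 0.129, 0.053], [0.838, 0.198, 0.091]]
130 [[0.771, 0.001, 0.051], [0.838, 0.067, 0.092]]
144 [[0.765, -0.136, 0.051], [0.83, -0.072, 0.091]]
3752 [[0.429, -0.173, 0.055], [0.74, 0.036, 0.194]]
3170 [[0.468, 0.527, 0.063], [0.672, 0.599, 0.383]]
142 [[0.565, 0.24, 0.07], [0.682, 0.258, 0.215]]
55 [[0.3, -0.026, 0.117], [0.303, 0.04, 0.169]]
222 [[0.3, -0.225, 0.616], [0.307, -0.159, 0.668]]
```

Request:
{"name": "drive_tool", "arguments": {
  "series": [
    [[0.5485, -0.3133, -0.01], -64, 0.06],
    [[0.5485, -0.3133, -0.01], -64, 0.06],
    [[0.5485, -0.3133, -0.01], -64, 0.06],
    [[0.5485, -0.3133, -0.01], -64, 0.06],
    [[0.5485, -0.3133, -0.01], -64, 0.06],
    [[0.5485, -0.3133, -0.01], -64, 0.06],
    [[0.5485, -0.3133, -0.01], -64, 0.06],
    [[0.5485, -0.3133, -0.01], -64, 0.06],
    [[0.5485, -0.3133, -0.01], -64, 0.06],
    [[0.5485, -0.3133, -0.01], -64, 0.06],
    [[0.5485, -0.3133, -0.01], -64, 0.06],
    [[0.5485, -0.3133, -0.01], -64, 0.06],
    [[0.5485, -0.3133, -0.01], -64, 0.06],
    [[0.5485, -0.3133, -0.01], -64, 0.06],
    [[0.5485, -0.3133, -0.01], -64, 0.06],
    [[0.5485, -0.3133, -0.01], -64, 0.06],
    [[0.5485, -0.3133, -0.01], -64, 0.06],
    [[0.5485, -0.3133, -0.01], -64, 0.06]
  ],
  "newtons": 60
}}

```text
time_s: 1.9
position: [0.5887, -0.0999, 0.2416]
tool_rot: [[0.213, 0.977, 0.0], [0.977, -0.213, -0.0], [-0.0, 0.0, -1.0]]
ft_force: [0.5, 0.7, 0.0]
grip_width: 0.0599
gripper_force: 0.0
```

Request:
{"name": "drive_tool", "arguments": {
  "series": [
    [[0, 0, 0.02], 0, 0.06],
    [[0, 0, 0.04], 0, 0.06],
    [[0, 0, 0.055], 0, 0.06],
    [[0, 0, 0.07], 0, 0.06],
    [[0, 0, 0.07], 0, 0.06],
    [[0, 0, 0.07], 0, 0.0],
    [[0, 0, 0.07], 0, 0.0],
    [[0, 0, 0.07], 0, 0.0],
    [[0, 0, 0.07], 0, 0.0],
    [[0, 0, 0.07], 0, 0.0],
    [[0, 0, 0.07], 0, 0.0],
    [[0, 0, 0.07], 0, 0.0],
    [[0, 0, 0.07], 0, 0.0],
    [[0, 0, 0.07], 0, 0.0],
    [[0, 0, 0.07], 0, 0.0]
  ],
  "newtons": 60
}}

```text
time_s: 3.4
position: [0.5892, -0.0992, 0.1721]
tool_rot: [[0.211, 0.977, 0.001], [0.977, -0.211, -0.001], [-0.0, 0.001, -1.0]]
ft_force: [-2.4, -0.4, 5.6]
grip_width: 0.0081
gripper_force: 58.7
```

Run:
```python
from h import *
a=cap('scene');w=cap('wrist')
cv2.imwrite('pics/c.png',np.hstack([cv2.resize(a['img'][120:260,160:320],(400,350)),cv2.resize(w['img'],(400,350))])[:,:,::-1])
```

```text
(no output)
```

View pics/c.png

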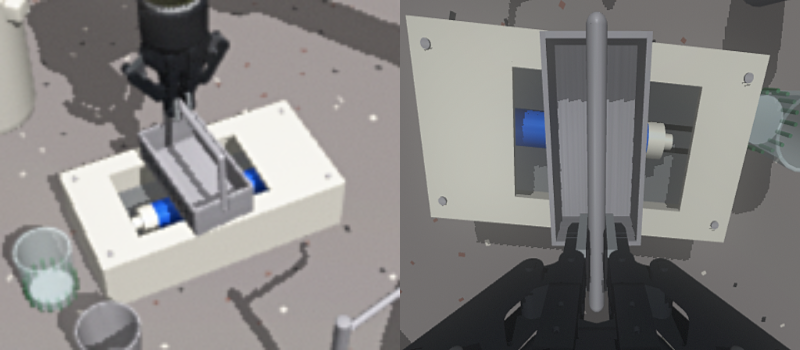

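The picture shows the fingers holding the bar at the basket's end, with the middle of the bar free. The cartridge lies below it, with its white far end at (660,138).

Request:
{"name": "drive_tool", "arguments": {
  "series": [
    [[0, 0, -0.015], 0, 0],
    [[0, 0, -0.03], 0, 0],
    [[0, 0, -0.045], 0, 0],
    [[0, 0, -0.045], 0, 0],
    [[0.03, -0.033, -0.045], -1, 0],
    [[0.06, -0.066, -0.045], -2, 0],
    [[0.09, -0.095, -0.045], -3, 0],
    [[0.12, -0.12, -0.045], -4, 0],
    [[0.15, -0.135, -0.045], -5, 0],
    [[0.18, -0.15, -0.045], -6, 0],
    [[0.21, -0.165, -0.045], -7, 0],
    [[0.24, -0.165, -0.045], -8.2, 0],
    [[0.27, -0.165, -0.045], -8.2, 0],
    [[0.285, -0.165, -0.045], -8.2, 0],
    [[0.297, -0.165, -0.045], -8.2, 0],
    [[0.297, -0.165, -0.045], -8.2, 0],
    [[0.297, -0.165, -0.045], -8.2, 0],
    [[0.297, -0.165, -0.045], -8.2, 0]
  ]
}}

```text
time_s: 5.3
position: [0.4906, 0.2252, 0.2163]
tool_rot: [[0.071, 0.997, -0.0], [0.997, -0.071, -0.0], [-0.0, -0.0, -1.0]]
ft_force: [-0.9, 0.0, -2.3]
grip_width: 0.0076
gripper_force: 58.8
```

Run:
```python
from h import *
a=cap('scene');w=cap('wrist');b=cap('top')
cv2.imwrite('pics/d.png',np.hstack([cv2.resize(a['img'][170:310,220:380],(400,350)),cv2.resize(w['img'],(400,350))])[:,:,::-1])
for n,d in(('s',a),('t',b),('w',w)):
    p=cloud(d)
    q=p[(p[...,2]>.23)&(p[...,2]<.25)&(abs(p[...,0]-.495)<.03)&(p[...,1]>.26)&(p[...,1]<.34)]
    if len(q)>3:print(n,len(q),q.mean(0),q.min(0),q.max(0),cv2.fitLine(q[:,:2].astype(np.float32),cv2.DIST_HUBER,0,.01,.01).ravel())
    q=p[(p[...,2]>.18)&(p[...,2]<.204)&(abs(p[...,1]-.253)<.03)&(p[...,0]>.585)&(p[...,0]<.665)]
    if len(q)>3:
        v=cv2.fitLine(q[:,:2].astype(np.float32),cv2.DIST_HUBER,0,.01,.01).ravel();print(n,'hook',len(q),v[3]+v[1]/v[0]*(.6-v[2]),v[1]/v[0],q[:,2].max())
    q=p[(p[...,2]>.205)&(p[...,2]<.22)&(abs(p[...,1]-.253)<.03)&(p[...,0]>.55)&(p[...,0]<.6)]
    if len(q):print(n,'tip',q.mean(0),q.max(0))
```

```text
s 121 [0.49717615 0.29716844 0.23598728] [0.48961133 0.26027607 0.23035211] [0.50245299 0.3318948  0.24085948] [0.0573501  0.99835414 0.4980721  0.30292696]
s hook 96 0.25601906 -0.08757171 0.1961508159329969
s tip [0.56533922 0.25818286 0.21150267] [0.56964745 0.2608871  0.21494057]
t hook 59 0.25308132 -0.07054466 0.2023647036868534
t tip [0.56458415 0.25498721 0.21308194] [0.56796801 0.2570888  0.21803973]
w 4840 [0.49648436 0.29854532 0.23778173] [0.48879119 0.2600048  0.23270991] [0.5033469  0.33220028 0.24084594] [0.07176693 0.99742144 0.49648437 0.29854533]
w hook 1336 0.25559482 -0.07681085 0.19586475167517045
w tip [0.56353711 0.25868416 0.21307429] [0.56895751 0.26162479 0.21705547]
```

View pics/d.png

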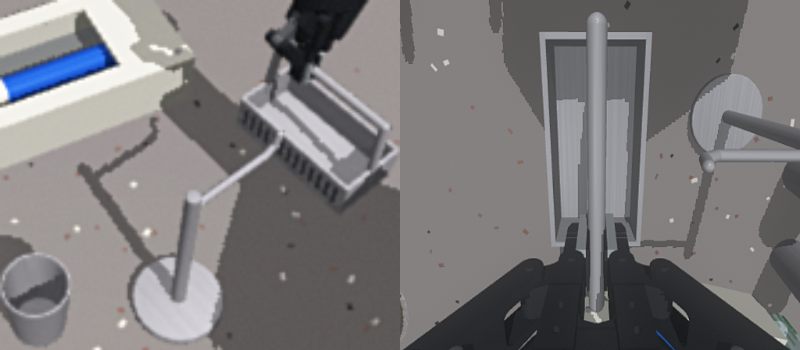

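The picture shows the basket held level at 235 mm bar height, with the hook tip at (708,160) in the wrist view and clear of the basket. The hook bar lines up with the middle of the handle.

Request:
{"name": "drive_tool", "arguments": {
  "series": [
    [[0, 0.02, 0], 0, 0],
    [[0, 0.045, 0], 0, 0],
    [[0, 0.07, 0], 0, 0],
    [[0, 0.09, 0], 0, 0],
    [[0, 0.104, 0], 0, 0],
    [[0, 0.104, 0], 0, 0],
    [[0, 0.104, 0.01], 0, 0],
    [[0, 0.104, 0.02], 0, 0],
    [[0, 0.104, 0.028], 0, 0],
    [[0, 0.104, 0.032], 0, 0],
    [[0, 0.104, 0.035], 0, 0],
    [[0, 0.104, 0.035], 0, 0],
    [[0, 0.104, 0.035], 0, 0]
  ]
}}

```text
time_s: 6.75
position: [0.5945, 0.2189, 0.1816]
tool_rot: [[0.07, 0.998, 0.001], [0.998, -0.07, 0.0], [0.0, 0.001, -1.0]]
ft_force: [-0.2, -0.2, -1.8]
grip_width: 0.0081
gripper_force: 58.9
```

Run:
```python
from h import *
a=cap('scene');w=cap('wrist')
cv2.imwrite('pics/e.png',np.hstack([cv2.resize(a['img'][170:310,220:380],(400,350)),cv2.resize(w['img'],(400,350))])[:,:,::-1])
p=cloud(w);q=p[(p[...,2]>.19)&(p[...,2]<.21)&(p[...,0]>.57)&(p[...,0]<.63)&(p[...,1]>.275)&(p[...,1]<.345)]
print(q.max(0),np.median(q,0))
```

```text
[0.60709626 0.32561644 0.20581659] [0.60079473 0.30200992 0.20321075]
```

View pics/e.png

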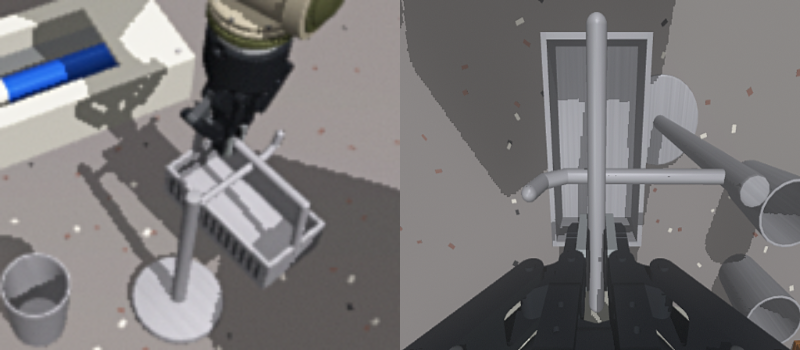

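The picture shows the hook bar passing under the handle bar, near its middle and inside the upturned tip. I'll settle it and let go.

Request:
{"name": "drive_tool", "arguments": {
  "series": [
    [[0, 0, 0.001], 0, 0],
    [[0, 0, 0.002], 0, 0],
    [[0, 0, 0.002], 0, 0],
    [[0, 0, 0.002], 0, 0.03],
    [[0, 0, 0.002], 0, 0.04],
    [[0, 0, 0.002], 0, 0.04],
    [[0, 0, 0.002], 0, 0.04],
    [[0, 0, 0.002], 0, 0.04],
    [[0, 0, 0.002], 0, 0.04],
    [[0, 0, -0.01], 0, 0.04],
    [[0, 0, -0.03], 0, 0.04],
    [[0, 0, -0.06], 0, 0.04],
    [[0, 0, -0.09], 0, 0.04],
    [[0, 0, -0.11], 0, 0.04],
    [[0, 0, -0.11], 0, 0.04],
    [[0, 0, -0.11], 0, 0.04],
    [[0, 0, -0.11], 0, 0.04],
    [[0, 0, -0.11], 0, 0.04]
  ]
}}

```text
time_s: 8.65
position: [0.5941, 0.2188, 0.2902]
tool_rot: [[0.07, 0.998, -0.002], [0.998, -0.07, -0.0], [-0.001, -0.002, -1.0]]
ft_force: [0.5, 0.1, -0.3]
grip_width: 0.0398
gripper_force: 0.0
```

Run:
```python
from h import *
a=cap('scene');b=cap('top');w=cap('wrist')
cv2.imwrite('pics/f.png',np.hstack([cv2.resize(a['img'][130:310,190:390],(400,360)),cv2.resize(b['img'][130:265,170:320],(400,360))])[:,:,::-1])
p=cloud(w);q=p[(p[...,2]>.19)&(p[...,2]<.21)&(p[...,0]>.55)&(p[...,0]<.65)&(p[...,1]>.265)&(p[...,1]<.345)];print('bar',q.max(0),np.median(q,0),len(q))
# cartridge
for n,d in(('s',a),('t',b)):
    p=np.nan_to_num(cloud(d));C=d['img'].astype(int)
    m=(C[...,2]>C[...,0]+70)&(p[...,2]>.03)&(p[...,2]<.07)&(abs(p[...,0]-.58)<.15)&(abs(p[...,1]+.06)<.12)
    q=p[m];v=cv2.fitLine(q[:,:2].astype(np.float32),cv2.DIST_HUBER,0,.01,.01).ravel();t=(q[:,:2]-v[2:])@v[:2]
    print(n,len(q),v,v[2:]+v[:2]*t.min(),v[2:]+v[:2]*t.max(),q[:,2].max())
    ax=np.array([.955,-.297]);ay=np.array([.297,.955]);r=(p[...,:2]-[.583,-.067])
    X=r@ax;Y=r@ay
    m=(p[...,2]>.015)&(p[...,2]<.06)&(abs(Y)<.07)&(abs(X)<.14)&(C.min(-1)>150)
    if m.any():print('white in mouth X,Y,z',[(np.percentile(k[m],[3,50,97])).round(3) for k in(X,Y,p[...,2])])
    m=(abs(p[...,2]-.08)<.005)&(C.min(-1)>150)
    for nm,s,(k,h) in(('plate x edges',abs(Y)<.04,(X,.2)),('y edges',abs(X)<.05,(Y,.12))):
        z=k[m&s&(abs(k)<h)];hh,e=np.histogram(z,bins=np.arange(-.18,.18,.004));print(nm,[round(e[i],3) for i in range(1,len(hh)) if (hh[i]>3)!=(hh[i-1]>3)])
```

```text
bar [0.60794661 0.32599297 0.20628504] [0.60121983 0.29675173 0.20347021] 1263
s 431 [ 0.9490779  -0.31504145  0.58219695 -0.05782853] [ 0.51076488 -0.03411702] [ 0.65010344 -0.08036973] 0.058981499646475054
white in mouth X,Y,z [array([0.046, 0.079, 0.095]), array([-0.007,  0.006,  0.016]), array([0.03 , 0.05 , 0.056])]
plate x edges [np.float64(-0.16), np.float64(-0.068), np.float64(0.104), np.float64(0.164)]
y edges [np.float64(-0.084), np.float64(-0.052), np.float64(0.052), np.float64(0.084)]
t 378 [ 0.9565014  -0.29172775  0.5839518  -0.06826781] [ 0.51876941 -0.04838754] [ 0.64878755 -0.08804237] 0.06543874997249438
white in mouth X,Y,z [array([-0.055,  0.076,  0.098]), array([-0.01 ,  0.007,  0.053]), array([0.016, 0.047, 0.059])]
plate x edges [np.float64(-0.16), np.float64(-0.068), np.float64(0.104), np.float64(0.164)]
y edges [np.float64(-0.084), np.float64(-0.056), np.float64(0.052), np.float64(0.084)]
```

View pics/f.png

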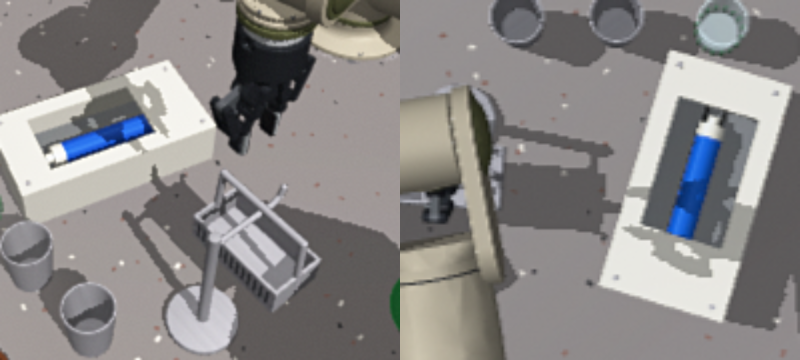

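The picture shows the basket hanging freely on the hook, let go. The cartridge is in the open mouth, white end at (50,155) in the left panel. Box and cartridge frames agree with the given sizes.

Request:
{"name": "drive_tool", "arguments": {
  "series": [
    [[-0.035, 0.008, 0], -8.5, 0.06],
    [[-0.07, 0.016, 0], -17, 0.06],
    [[-0.105, 0.024, 0], -25.5, 0.06],
    [[-0.14, 0.03, 0], -34, 0.06],
    [[-0.175, 0.037, 0], -42.5, 0.06],
    [[-0.21, 0.044, 0], -51, 0.06],
    [[-0.245, 0.051, 0], -59.5, 0.06],
    [[-0.28, 0.058, 0], -68, 0.06],
    [[-0.2985, 0.0625, 0.02], -76.7, 0.06],
    [[-0.2985, 0.0625, 0.06], -76.7, 0.06],
    [[-0.2985, 0.0625, 0.1], -76.7, 0.06],
    [[-0.2985, 0.0625, 0.14], -76.7, 0.06],
    [[-0.2985, 0.0625, 0.14], -76.7, 0.06],
    [[-0.2985, 0.0625, 0.14], -76.7, 0.06],
    [[-0.2985, 0.0625, 0.14], -76.7, 0.06]
  ]
}}

```text
time_s: 10.3
position: [0.637, -0.0835, 0.154]
tool_rot: [[-0.955, 0.297, 0.004], [0.297, 0.955, -0.001], [-0.004, -0.0, -1.0]]
ft_force: [0.0, -0.8, 0.8]
grip_width: 0.0603
gripper_force: 0.0
```

Run:
```python
from h import *
w=cap('wrist');save(w,'g.png')
s=env.observe();print(s['position'],s['q'])
p=np.nan_to_num(cloud(w));C=w['img'].astype(int)
ax=np.array([.955,-.297]);ay=np.array([.297,.955]);r=p[...,:2]-[.583,-.067];X=r@ax;Y=r@ay
m=(C[...,2]>C[...,0]+70)&(p[...,2]>.03)&(p[...,2]<.065)&(abs(X)<.12)&(abs(Y)<.05)
print(m.sum(),[np.percentile(k[m],[2,50,98]).round(4) for k in(X,Y,p[...,2])])
for lo in(-.06,-.03,0,.03):
    k=m&(abs(X-lo)<.01)
    if k.sum()>20: print(lo,np.percentile(Y[k],[2,98]).round(4),p[k][:,2].max())
```

```text
[ 0.63689868 -0.08353676  0.1539751 ] [-1.80122838e+01  3.43093880e+01  6.56773701e+01 -5.96235428e-05
  7.97571575e+01 -9.07182442e+01]
7920 [array([-0.0668, -0.0084,  0.0655]), array([-0.0161,  0.0003,  0.0165]), array([0.0443, 0.0542, 0.057 ])]
-0.06 [-0.0133  0.0163] 0.05815689927860161
-0.03 [-0.0165  0.0168] 0.05811724015743383
0 [-0.0164  0.0166] 0.05775754669772596
0.03 [-0.0162  0.0167] 0.058205690422227785
```

View pics/g.png

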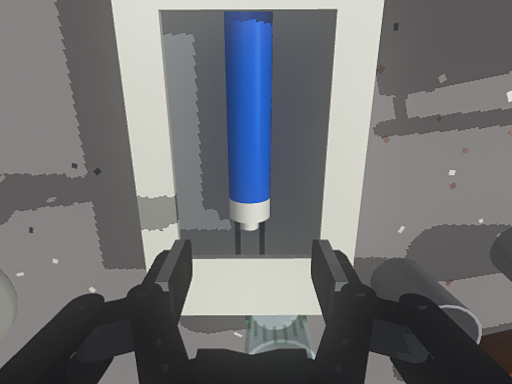

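The wrist picture shows the cartridge lying centred between the open fingers, its white far end at (250,215), and the two ribs clear below it.

Request:
{"name": "drive_tool", "arguments": {
  "series": [
    [[0, 0, 0.03], 0, 0.06],
    [[0, 0, 0.06], 0, 0.06],
    [[0, 0, 0.085], 0, 0.06],
    [[0, 0, 0.105], 0, 0.06],
    [[0, 0, 0.12], 0, 0.06],
    [[0, 0, 0.128], 0, 0.06],
    [[0, 0, 0.128], 0, 0.06],
    [[0, 0, 0.128], 0, 0.03],
    [[0, 0, 0.128], 0, 0.02],
    [[0, 0, 0.128], 0, 0.02],
    [[0, 0, 0.128], 0, 0.02],
    [[0, 0, 0.128], 0, 0.02],
    [[0, 0, 0.128], 0, 0.02],
    [[0, 0, 0.128], 0, 0.02]
  ],
  "newtons": 30
}}

```text
time_s: 11.75
position: [0.639, -0.0846, 0.0287]
tool_rot: [[-0.955, 0.297, 0.01], [0.297, 0.955, -0.004], [-0.011, -0.001, -1.0]]
ft_force: [-0.7, -2.1, 18.9]
grip_width: 0.0348
gripper_force: 29.9
```

Request:
{"name": "drive_tool", "arguments": {
  "series": [
    [[0, 0, -0.006], 0, 0.02],
    [[0, 0, -0.012], 0, 0.02],
    [[0, 0, -0.018], 0, 0.02],
    [[0, 0, -0.024], 0, 0.02],
    [[-0.001, 0, -0.03], 0, 0.02],
    [[-0.002, 0, -0.036], 0, 0.02],
    [[-0.003, 0, -0.042], 0, 0.02],
    [[-0.006, 0, -0.047], 0, 0.02],
    [[-0.009, 0, -0.052], 0, 0.02],
    [[-0.012, 0, -0.057], 0, 0.02],
    [[-0.014, 0, -0.0625], 0, 0.02],
    [[-0.014, 0, -0.0625], 0, 0.02],
    [[-0.014, 0, -0.0625], 0, 0.02]
  ],
  "newtons": 20
}}

```text
time_s: 13.05
position: [0.6492, -0.0875, 0.0858]
tool_rot: [[-0.955, 0.297, -0.0], [0.297, 0.955, 0.0], [0.0, 0.0, -1.0]]
ft_force: [-0.6, 0.0, -1.7]
grip_width: 0.0346
gripper_force: 27.3
```

Run:
```python
from h import *
a=cap('scene');w=cap('wrist')
cv2.imwrite('pics/i.png',np.hstack([cv2.resize(a['img'][130:270,160:320],(400,350)),cv2.resize(w['img'],(400,350))])[:,:,::-1])
p=np.nan_to_num(cloud(w));C=w['img'].astype(int)
r=p[...,:2]-[.583,-.067];X=r@[.955,-.297];Y=r@[.297,.955]
m=(C[...,2]>C[...,0]+70)&(abs(Y)<.006)&(abs(X)<.12)
print(np.polyfit(X[m],p[m][:,2],1),X[m].min(),X[m].max(),p[m][:,2].min(),p[m][:,2].max())
```

```text
[0.28517234 0.09302906] -0.046067662197605205 0.07714386829402474 0.07767739023870728 0.11613315193985303
```

View pics/i.png

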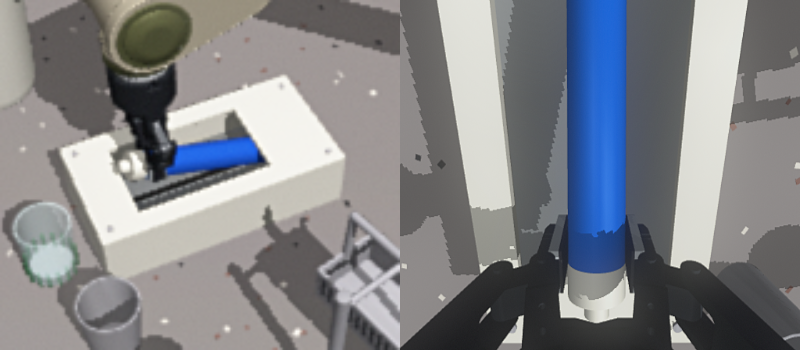

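The picture shows the far end tilted up by about 16° out of the mouth, held by the fingers, with the near end still under the plate. I'll carry on up and outward.

Request:
{"name": "drive_tool", "arguments": {
  "series": [
    [[0, 0, -0.006], 0, 0.02],
    [[-0.001, 0, -0.012], 0, 0.02],
    [[-0.002, 0, -0.018], 0, 0.02],
    [[-0.003, 0, -0.024], 0, 0.02],
    [[-0.004, 0, -0.03], 0, 0.02],
    [[-0.006, 0, -0.034], 0, 0.02],
    [[-0.008, 0, -0.038], 0, 0.02],
    [[-0.01, 0, -0.04], 0, 0.02],
    [[-0.01, 0, -0.04], 0, 0.02],
    [[-0.01, 0, -0.04], 0, 0.02]
  ]
}}

```text
time_s: 14.15
position: [0.6588, -0.0904, 0.1257]
tool_rot: [[-0.955, 0.297, -0.0], [0.297, 0.955, 0.0], [0.0, 0.0, -1.0]]
ft_force: [0.0, -0.5, -1.7]
grip_width: 0.0349
gripper_force: 26.9
```

Run:
```python
from h import *
w=cap('wrist')
p=np.nan_to_num(cloud(w));C=w['img'].astype(int)
r=p[...,:2]-[.583,-.067];X=r@[.955,-.297];Y=r@[.297,.955]
m=(C[...,2]>C[...,0]+70)&(abs(Y)<.006)&(abs(X)<.12)
f=np.polyfit(X[m],p[m][:,2],1);print(f,X[m].min(),X[m].max(),p[m][:,2].min(),p[m][:,2].max())
th=np.arctan(f[0]);u=np.array([np.cos(th),np.sin(th)])
# top line -> axis ; blue ends 20 mm short of the body's far end
A=np.array([X[m].max(),np.polyval(f,X[m].max())])+18e-3*np.array([np.sin(th),-np.cos(th)])
print('deg',np.degrees(th),'far tip',A+u*.032,'near tip',A-u*.208)
```

```text
[0.53648508 0.11037125] -0.04280692918990132 0.08515784670750133 0.08580609381862322 0.1566534768356537
deg 28.212894255471692 far tip [0.12186564 0.15532358] near tip [-0.08962166  0.0418638 ]
```

Request:
{"name": "drive_tool", "arguments": {
  "series": [
    [[-0.008, 0, -0.004], 0, 0.02],
    [[-0.016, 0, -0.008], 0, 0.02],
    [[-0.025, 0, -0.012], 0, 0.02],
    [[-0.034, 0, -0.016], 0, 0.02],
    [[-0.04, 0, -0.022], 0, 0.02],
    [[-0.04, 0, -0.03], 0, 0.02],
    [[-0.04, 0, -0.045], 0, 0.02],
    [[-0.04, 0, -0.06], 0, 0.02],
    [[-0.04, 0, -0.075], 0, 0.02],
    [[-0.04, 0, -0.09], 0, 0.02],
    [[-0.04, 0, -0.105], 0, 0.02],
    [[-0.04, 0, -0.12], 0, 0.02],
    [[-0.04, 0, -0.135], 0, 0.02],
    [[-0.04, 0, -0.145], 0, 0.02],
    [[-0.04, 0, -0.15], 0, 0.02],
    [[-0.04, 0, -0.15], 0, 0.02],
    [[-0.04, 0, -0.15], 0, 0.02],
    [[-0.04, 0, -0.15], 0, 0.02],
    [[-0.04, 0, -0.15], 0, 0.02]
  ],
  "newtons": 40
}}

```text
time_s: 16.1
position: [0.6969, -0.1023, 0.2752]
tool_rot: [[-0.955, 0.297, -0.001], [0.297, 0.955, 0.0], [0.001, 0.0, -1.0]]
ft_force: [0.9, -0.7, -2.3]
grip_width: 0.0346
gripper_force: 44.3
```

Run:
```python
from h import *
w=cap('wrist');a=cap('scene');save(a,'j.png',1.5)
p=np.nan_to_num(cloud(w));C=w['img'].astype(int)
r=p[...,:2]-[.583,-.067];X=r@[.955,-.297];Y=r@[.297,.955]
m=(C[...,2]>C[...,0]+70)&(abs(Y)<.006)&(abs(X)<.16)
f=np.polyfit(X[m],p[m][:,2],1)
th=np.arctan(f[0]);u=np.array([np.cos(th),np.sin(th)])
A=np.array([X[m].max(),np.polyval(f,X[m].max())])+18e-3*np.array([np.sin(th),-np.cos(th)])
print('deg',np.degrees(th),'far tip',A+u*.032,'near tip',A-u*.208)
```

```text
deg 27.708349081373473 far tip [0.16209876 0.30446379] near tip [-0.05037945  0.19287073]
```

View pics/j.png

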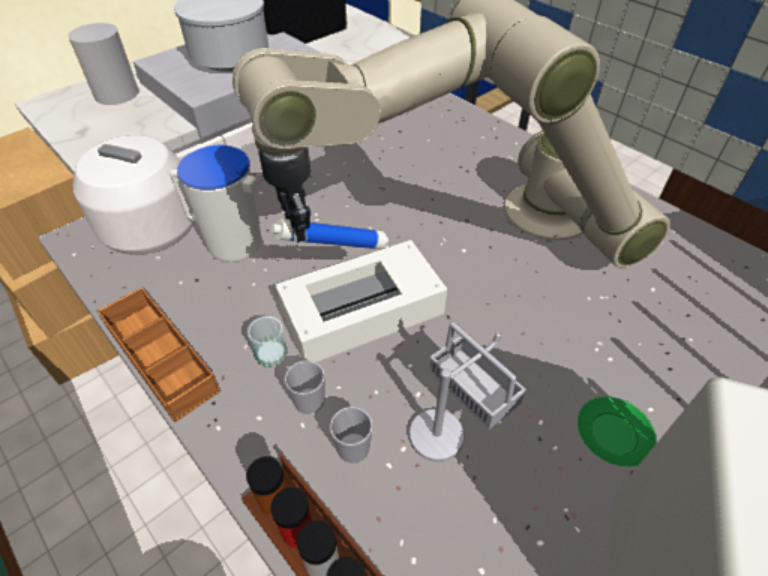

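The picture shows the cartridge held well above the box (330,235) and touching nothing else. The basket hangs on the hook (475,375), and the other things stand where they were.

```bash
python3 -c "
from rig import env
print(env.close_job())"
```

```text
the job is handed in; nothing more can be done
None
```

I handed the job in at about 16 s: the basket hangs by its bar on the hook, let go. The gripper holds the cartridge clear of everything, its ends at about 0.19 m and 0.30 m, and the jug, cups, tumbler and saucer look unmoved; the hand-in returned no verdict.

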